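# Rank the capacitors on the test jig

### The arm

A 7-joint arm with a two-finger parallel gripper is mounted at the origin on the work surface. World frame = base frame: x ahead of the robot, y to its left, z up, the work surface at z = 0. Lengths are in m, angles in degrees, forces in N, time in s.
With the tool pointing down it reaches from about 0.425 to 0.875 m from the base axis. Payload 4.7 kg.
Tool frame: the origin (TCP) lies between the finger pads; the fingertips stand env.finger_overhang ahead of it and the grasp point (between the pads) lies 5 mm behind it (env.finger_overhang is the distance from the TCP to the fingertips, in m); z points along the fingers, y is the line along which they close (so a half turn about z gives the same grasp; the last joint's range is limited). The gripper opens to 87 mm and grips with 3 to 60 N. Pads are 19 mm wide; open, the fingers measure 117 mm over their backs; the gripper's body (75 mm by 190 mm) begins 51 mm behind the grasp point.
Start: joints at [-67.317, 18.392, -4.016, 83.108, 1.295, 78.541, -3.26], TCP at [0.242, 0.603, 0.237] pointing down, gripper open.
Joint ranges: [-163.93, 163.93], [-17.29, 119.83], [-79.2, 71.16], [3.27, 140.29], [-89.18, 269.18], [5.43, 117.66], [-154.24, 154.24]. Speed limits (degrees/s): [147.25, 147.25, 180, 180, 180, 180, 180].

### API

Orientations are given as [roll, pitch, yaw] about the fixed x, y, z axes, in that order (R = Rz(yaw) Ry(pitch) Rx(roll)).
In Python, from cell import telemetry, eyes, env, models gives the robot as it stands. The module is installed in compiled form; this text tells all that it offers.
- The arm moves only by the tool drive_tool, never from a script. Its arguments are lists of equal length, an entry for each row: "angular": the turn, a rotation vector about the tool's x, y, z in rad, a list of three; "delta_pos": the shift along the tool's x, y, z in cm, a list of three; "gripper": the finger opening in cm, from 0 to 8.7. A call has 1 to 20 rows; each row shifts and turns the commanded pose from where the row before left it, along the tool's axes as they then stand; what a row does not reach is not made up. A row lasts 1/10 s, in which the tool goes at most 50 mm and 8.59 degrees, less where a joint would pass 70% of its speed; a pose out of reach is approached as far as the arm can. A call with a gripper value outside its range is refused whole. The fingers move at their own pace and stop on an object; "squeeze" is the grip in N (left out, the last holds). Time passes only in rows, so rows that do not move let the fingers close. It gives the time, the measured TCP pose, the force, the opening and the grip force at its end, in the units of the state.
- telemetry.get_obs(): the state, without advancing time (a new reading comes with each control period).
- eyes.read_camera(name): name is "scene" or "side" or "wrist"; returns a dict with "pixels" (400x640x3 uint8, red, green, blue), "mtx" (3x3 intrinsics, pixels), "origin" and "orientation" of the camera in the world. Camera axes: x right, y down, z forward; pixel columns grow to the right and rows downward; lengths in m; the calibration is good to about 2 mm. A picture is of the moment at which its call begins. There is no depth.
- env.sign_off(): hands the job in; it is judged then, once.
Trained networks look in a picture, given as the dict that the camera call returned (one of the last four; its "shot" number tells which), for a name from the list of things; names that differ only in an ending like _2 or _b are one class to them, and where a whole thing is asked for, a point or a joint stands for the part that bears it (a point fixed in the world has none). Each returns a list of dicts, best first, with "p" (0 to 1); they miss things now and then, are a little off and sometimes report something else, mostly with a low value. They report only what shows in the picture. A call takes as long as a camera call.
- models.search_frame(picture, target): "centre" ([column, row] in pixels, amid what is visible of it).
- models.cut_out(picture, target): "pixels" (400x640 bool, what is visible of it) and "centre" ([column, row] in pixels, amid what is visible of it).
The state is a dict: "time_s": time; "qpos": joint angles; "joint_velocities": joint speeds; "effort": joint torques, N m; "tool_pos": TCP position; "tool_rot": TCP orientation; "force": force on the tool from outside, world axes, zero at the start; "wrist_torque": the same for the moment, N m; "grip_width": finger opening in m; "grasp_force": force on a finger pad.
Only numpy, scipy, OpenCV 4.12 (cv2) and the standard library are available. Lean on these libraries where they do the work, as an engineer would, in place of code of your own. Each camera call takes 0.05 s, during which the arm holds its last target. There are 200 camera calls.

### The job

Stand the four loose capacitors upright on the four black pads of the plywood test jig, one centred on each pad, in order of size: the smallest on the pad next to the grey terminal block with the two binding posts, the largest at the far end of the row. Keep every capacitor upright throughout, lift and set each down gently (no dropping), and leave all four standing free.

Things in the scene. Friction and masses are not known exactly. Their poses are not given: they have to be found in the camera images.
- cap_small_mid (a point): centre (half-way up) of the smallest of four loose screw-terminal capacitors: an upright dark-blue cylinder 28 mm in diameter and 40 mm high, with a grey top that carries two small aluminium terminals 4 mm high; its z axis is the cylinder's axis, up. It starts standing on the bench
- cap_medium_mid (a point): centre (half-way up) of the second smallest of four loose screw-terminal capacitors: an upright dark-blue cylinder 36 mm in diameter and 54 mm high, with a grey top that carries two small aluminium terminals 4 mm high; its z axis is the cylinder's axis, up. It starts standing on the bench
- cap_large_mid (a point): centre (half-way up) of the second largest of four loose screw-terminal capacitors: an upright dark-blue cylinder 44 mm in diameter and 68 mm high, with a grey top that carries two small aluminium terminals 4 mm high; its z axis is the cylinder's axis, up. It starts standing on the bench
- cap_largest_mid (a point): centre (half-way up) of the largest of four loose screw-terminal capacitors: an upright dark-blue cylinder 52 mm in diameter and 82 mm high, with a grey top that carries two small aluminium terminals 4 mm high; its z axis is the cylinder's axis, up. It starts standing on the bench
- pad_a_top (a point): centre of the top face of pad 1 of the row, counted from the robot's right (-y) to its left: a fixed black rubber disc 64 mm across and 3 mm thick on a plywood jig board 12 mm thick (470 x 100 mm), so its top is 15 mm above the bench; the four equal pads stand 82 mm apart along the board, x axis across the board
- pad_b_top (a point): centre of the top face of pad 2 of the row, counted from the robot's right (-y) to its left: a fixed black rubber disc 64 mm across and 3 mm thick on a plywood jig board 12 mm thick (470 x 100 mm), so its top is 15 mm above the bench; the four equal pads stand 82 mm apart along the board, x axis across the board
- pad_c_top (a point): centre of the top face of pad 3 of the row, counted from the robot's right (-y) to its left: a fixed black rubber disc 64 mm across and 3 mm thick on a plywood jig board 12 mm thick (470 x 100 mm), so its top is 15 mm above the bench; the four equal pads stand 82 mm apart along the board, x axis across the board
- pad_d_top (a point): centre of the top face of pad 4 of the row, counted from the robot's right (-y) to its left: a fixed black rubber disc 64 mm across and 3 mm thick on a plywood jig board 12 mm thick (470 x 100 mm), so its top is 15 mm above the bench; the four equal pads stand 82 mm apart along the board, x axis across the board
- terminal_block: fixed grey terminal block (60 x 26 mm, 22 mm high) with two black-capped binding posts (48 mm high in all), at one end of the jig board, at one or the other end from start to start, 82 mm from the nearest pad's centre; origin at the centre of its underside. The board's other end has only a low plain plywood block (60 x 22 mm, 12 mm high)

How it is judged:
By the outcome, as a careful person would: the job done as asked, in the order asked, and still so for the second after the job is handed in, with the robot touching nothing.
It also fails if it takes over 104 s, if anything falls off the work surface, if the arm or the gripper's body presses on something with over 40 N, if the wrist force passes 120 N, or if a joint passes its speed limit or range.

## Working session

There is one attempt and no reset: what is moved stays moved. The work goes in short steps, Python scripts to look and compute and a tool call to move; the robot and the scene stay as the last step left them, time stands still between calls to the robot, and variables do not carry over. Pictures are saved under pics/ and viewed, at most 14 in all, crops included, and the job is handed in when it is done.

Besides the shell and the picture viewer there is one more tool, called after "Call:" by a JSON object that holds its "op" and its "data". drive_tool: Moves the arm, as the interface text tells. Its arguments: {"type":"object","properties":{"angular":{"type":"array","items":{"type":"array","items":{"type":"number"}}},"delta_pos":{"type":"array","items":{"type":"array","items":{"type":"number"}}},"gripper":{"type":"array","items":{"type":"number"}},"squeeze":{"type":"number"}},"required":["angular","delta_pos","gripper"]}

```bash
mkdir -p pics; cat > h.py <<'E'
import numpy as np,cv2
from cell import telemetry,eyes,env,models
from scipy.spatial.transform import Rotation as R
def rot(o):
    o=np.array(o,float)
    if o.shape==(3,3): return o
    if o.size==4: return R.from_quat(o).as_matrix()
    return R.from_euler('xyz',o,degrees=True).as_matrix()
def ray(p,uv):
    d=np.linalg.inv(p['mtx'])@np.array([uv[0],uv[1],1.]); return np.array(p['origin']),rot(p['orientation'])@d
def onz(p,uv,z):
    o,d=ray(p,uv); return o+d*(z-o[2])/d[2]
def save(p,n): cv2.imwrite('pics/'+n+'.png',p['pixels'][:,:,::-1])
E
python3 - <<'E'
from h import *
print(telemetry.get_obs(), env.finger_overhang)
for c in ['scene','side','wrist']:
    p=eyes.read_camera(c); save(p,c+'0'); print(c,p['origin'],p['orientation'],p['mtx'][0][0])
    for t,z in [('cap_small_mid',.02),('cap_medium_mid',.027),('cap_large_mid',.034),('cap_largest_mid',.041),('pad_a_top',.015),('terminal_block',.011)]:
        for r in models.search_frame(p,t)[:5]: print(' ',t,round(r['p'],2),np.round(r['centre']),np.round(onz(p,r['centre'],z),3))
E
```

```text
{'time_s': 0.0, 'qpos': array([-67.3179499 ,  18.44047295,  -4.01727134,  83.17456539,
         1.29598758,  78.54074406,  -3.26015572]), 'joint_velocities': array([-0.10080006,  0.00581178, -0.02672475,  0.07187927, -0.00350089,
       -0.06306819,  0.02976991]), 'effort': array([-3.97082840e-04, -4.91283417e+01, -4.04274585e-01, -3.12532425e+01,
       -6.41271682e-02,  4.35580546e-02,  1.81340756e-04]), 'tool_pos': array([0.24200866, 0.60270154, 0.23544866]), 'tool_rot': array([-1.79889524e+02,  6.13920353e-03,  1.58129391e+02]), 'force': array([ 0.46626804, -0.67488705, -0.60744985]), 'wrist_torque': array([ 0.0258676 ,  0.02064411, -0.02989732]), 'grasp_force': 0.0, 'grip_width': 0.08644198391583054} 0.014
scene [ 1.11113062 -0.26336582  0.58969517] [-1.30184130e+02  5.03083649e-02  6.36588991e+01] 451.2147811873072
  cap_small_mid 0.73 [366. 218.] [0.596 0.084 0.02 ]
  cap_small_mid 0.61 [222. 211.] [ 0.458 -0.15   0.02 ]
  cap_small_mid 0.57 [262. 200.] [ 0.461 -0.071  0.02 ]
  cap_medium_mid 0.73 [183. 288.] [ 0.613 -0.258  0.027]
  cap_medium_mid 0.43 [338. 179.] [0.476 0.091 0.027]
  cap_large_mid 0.8 [280. 255.] [ 0.623 -0.097  0.034]
  cap_largest_mid 0.67 [452. 199.] [0.641 0.245 0.041]
  pad_a_top 0.86 [223. 212.] [ 0.455 -0.148  0.015]
  pad_a_top 0.21 [301. 191.] [0.465 0.013 0.015]
  terminal_block 0.88 [376. 165.] [0.451 0.197 0.011]
side [ 0.46287556 -0.51786432  0.68702144] [-1.39643535e+02 -1.36513054e-01 -7.21556605e+00] 405.2516722541874
  cap_small_mid 0.56 [340. 185.] [0.602 0.091 0.02 ]
  cap_medium_mid 0.88 [382. 331.] [ 0.614 -0.257  0.027]
  cap_large_mid 0.65 [364. 252.] [ 0.615 -0.101  0.034]
  cap_largest_mid 0.62 [341. 128.] [0.632 0.26  0.041]
  pad_a_top 0.81 [277. 285.] [ 0.444 -0.141  0.015]
  terminal_block 0.76 [278. 158.] [0.468 0.206 0.011]
wrist [0.16817981 0.63252288 0.38365464] [1.63006911e+02 2.39002727e-02 6.80856262e+01] 300.0509822228501
```

View pics/scene0.png

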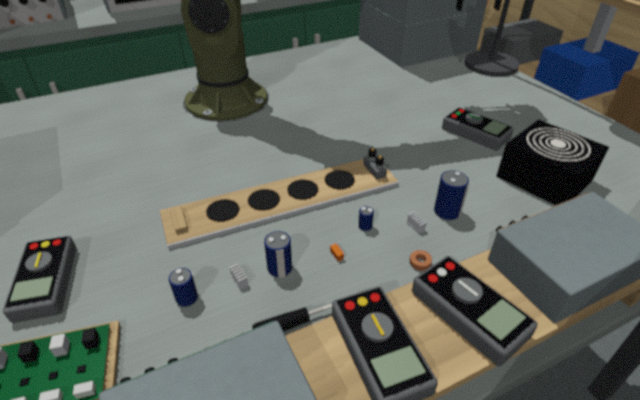

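View pics/side0.png

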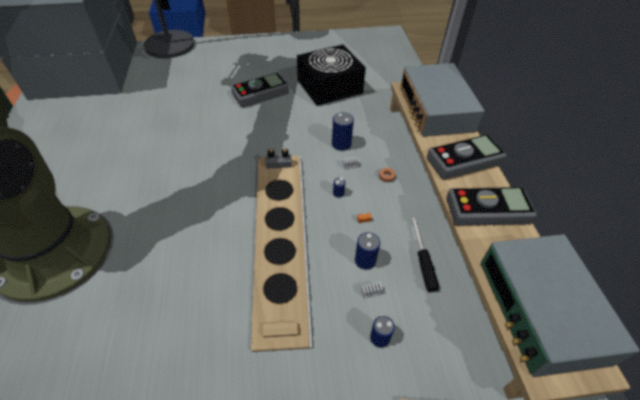

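The jig runs roughly along y. The terminal block is at its +y end, at scene (376,165). The pads are at scene (223,210), (263,199), (303,189) and (340,179). The caps are at scene (366,218) small, (183,287) medium, (278,254) large and (452,195) largest. Next I'll refine these positions by fitting the silhouettes.

```bash
cat >> h.py <<'E'
from scipy.optimize import minimize
CAPS={'small':(.014,.040),'medium':(.018,.054),'large':(.022,.068),'largest':(.026,.082)}
T=np.linspace(0,2*np.pi,48)
def proj(p,P):
    q=(P-np.array(p['origin']))@rot(p['orientation']); q=q@np.array(p['mtx']).T; return q[:,:2]/q[:,2:]
def cyl(p,xy,r,h,z0=0.):
    c=np.c_[xy[0]+r*np.cos(T),xy[1]+r*np.sin(T)]
    P=np.r_[np.c_[c,0*T+z0],np.c_[c,0*T+z0+h]]
    m=np.zeros((800*2,640*4),np.uint8) if 0 else np.zeros((400,640),np.uint8)
    k=cv2.convexHull(proj(p,P).astype(np.float32)); cv2.fillConvexPoly(m,np.round(k*256).astype(np.int32),1,cv2.LINE_8,8)
    return m>0
def fit(p,mask,xy,r,h,z0=0.):
    f=lambda v:-(cyl(p,v,r,h,z0)&mask).sum()/(cyl(p,v,r,h,z0)|mask).sum()
    s=minimize(f,xy,method='Nelder-Mead',options=dict(initial_simplex=np.array(xy)+np.array([[0,0],[.012,0],[0,.012]]),xatol=1e-4))
    return s.x,-s.fun
def pads(p,xys,r=.032):
    out=[]
    g=p['pixels'].max(2)
    for xy in xys:
        u=proj(p,np.array([[*xy,.015]]))[0]
        _,l=cv2.connectedComponents((g<70).astype(np.uint8)); k=l[int(u[1]),int(u[0])]
        m=l==k
        out.append(np.r_[fit(p,m,xy,r,.0005,.0145)[0] if k else [9,9],m.sum()/max(1,cyl(p,xy,r,.0005,.0145).sum())])
    return np.array(out)
E
python3 - <<'E'
from h import *
g={'small':(.599,.087),'medium':(.614,-.257),'large':(.619,-.099),'largest':(.636,.252)}
pd=[(.448,-.145),(.455,-.065),(.462,.015),(.469,.097)]
for c in ['scene','side']:
    p=eyes.read_camera(c); print(c); a=pads(p,pd); print(a.round(4), np.linalg.norm(np.diff(a[:,:2],axis=0),axis=1))
    for n,xy in g.items():
        L=[q for q in models.cut_out(p,f'cap_{n}_mid')]
        L.sort(key=lambda q:np.linalg.norm(q['centre']-proj(p,np.array([[*xy,CAPS[n][1]/2]]))[0]))
        if L: x,s=fit(p,L[0]['pixels'],xy,*CAPS[n]); print(n,L[0]['p'],x.round(4),round(s,2))
E
```

```text
scene
[[ 0.4462 -0.1449  0.8222]
 [ 0.4509 -0.0622  0.8003]
 [ 0.4572  0.0186  0.7745]
 [ 0.4612  0.1029  0.7984]] [0.08283321 0.08099104 0.08439613]
small 0.88 [0.5967 0.0844] 0.88
medium 0.57 [ 0.6112 -0.2573] 0.92
large 0.87 [ 0.6189 -0.0988] 0.92
largest 0.72 [0.6327 0.2481] 0.96
side
[[ 0.4496 -0.1446  0.8328]
 [ 0.4517 -0.063   0.8065]
 [ 0.4593  0.019   0.7948]
 [ 0.4644  0.1029  0.8023]] [0.0816914  0.08237082 0.08400451]
small 0.53 [0.5959 0.0801] 0.82
medium 0.84 [ 0.6118 -0.2576] 0.85
large 0.8 [ 0.6193 -0.1006] 0.93
largest 0.88 [0.6298 0.2469] 0.96
```

```bash
python3 - <<'E'
from h import *
p=eyes.read_camera('side')
for n,u in dict(shelf1=(395,90),shelf2=(520,360),box1=(423,134),box1mid=(403,92),met1=(433,172),met1n=(428,148),met2=(452,220),box2a=(483,262),box2b=(530,372),toroid=(378,174),clip=(351,163),orange=(364,217),comb=(373,289)).items(): print(n,*[onz(p,u,z).round(3)[:2] for z in (0,.03,.08)])
E
```

```text
shelf1 [0.828 0.462] [0.812 0.419] [0.785 0.348]
shelf2 [ 0.838 -0.324] [ 0.821 -0.332] [ 0.794 -0.347]
box1 [0.85 0.26] [0.833 0.226] [0.805 0.17 ]
box1mid [0.848 0.449] [0.832 0.407] [0.804 0.337]
met1 [0.832 0.123] [0.816 0.095] [0.789 0.048]
met1n [0.846 0.206] [0.83  0.175] [0.802 0.122]
met2 [ 0.827 -0.023] [ 0.811 -0.044] [ 0.785 -0.081]
box2a [ 0.852 -0.132] [ 0.835 -0.149] [ 0.806 -0.177]
box2b [ 0.845 -0.345] [ 0.828 -0.352] [ 0.801 -0.365]
toroid [0.701 0.132] [0.69  0.104] [0.673 0.057]
clip [0.644 0.177] [0.636 0.147] [0.623 0.096]
orange [0.641 0.009] [ 0.633 -0.014] [ 0.62  -0.053]
comb [ 0.622 -0.164] [ 0.615 -0.179] [ 0.604 -0.205]
```

Call:
{"op": "drive_tool", "data": {"angular": [[0,0,0.125],[0,0,0.125],[0,0,0.125],[0,0,0.125],[0,0,0.125],[0,0,0.125],[0,0,0.125],[0,0,0.125],[0,0,0.125],[0,0,0.127],[0,0,0]], "delta_pos": [[0,0,0],[0,0,0],[0,0,0],[0,0,0],[0,0,0],[0,0,0],[0,0,0],[0,0,0],[0,0,0],[0,0,0],[0,0,0]], "gripper": [8.7,8.7,8.7,8.7,8.7,8.7,8.7,8.7,8.7,8.7,8.7], "squeeze": 20}}

```text
time_s: 2.7
tool_pos: [0.2422, 0.6032, 0.2366]
tool_rot: [180.0, -0.0, 86.4]
force: [-0.3, -0.0, 0.2]
grip_width: 0.0869
grasp_force: 0.0
```

Call:
{"op": "drive_tool", "data": {"angular": [[0,0,0],[0,0,0],[0,0,0],[0,0,0],[0,0,0],[0,0,0],[0,0,0],[0,0,0],[0,0,0],[0,0,0],[0,0,0],[0,0,0],[0,0,0],[0,0,0]], "delta_pos": [[-1.5,1.8,0],[-2.8,3.5,0],[-2.8,3.5,0],[-2.8,3.5,0],[-2.8,3.5,0],[-2.8,3.5,0],[-2.8,3.5,0],[-2.8,3.5,0],[-2.8,3.5,0],[-2.8,3.5,0],[-2.8,3.5,0],[-2.8,3.5,0],[-0.78,0.76,0],[0,0,0]], "gripper": [8.7,8.7,8.7,8.7,8.7,8.7,8.7,8.7,8.7,8.7,8.7,8.7,8.7,8.7]}}

```text
time_s: 4.1
tool_pos: [0.6327, 0.244, 0.2363]
tool_rot: [180.0, 0.1, 86.2]
force: [0.2, 0.6, -0.6]
grip_width: 0.0868
grasp_force: 0.0
```

```bash
python3 - <<'E'
from h import *
p=eyes.read_camera('wrist'); save(p,'w1'); print(telemetry.get_obs()['tool_pos'])
for n,xy in {'largest':(.631,.2475)}.items():
  for q in models.cut_out(p,f'cap_{n}_mid'): print(n,q['p'],q['centre'],fit(p,q['pixels'],xy,*CAPS[n]))
E
```

```text
[0.63117083 0.24689357 0.23632372]
largest 0.88 [317.7, 181.7] (array([0.6328024 , 0.24766695]), np.float64(0.9700499168053245))
```

View pics/w1.png

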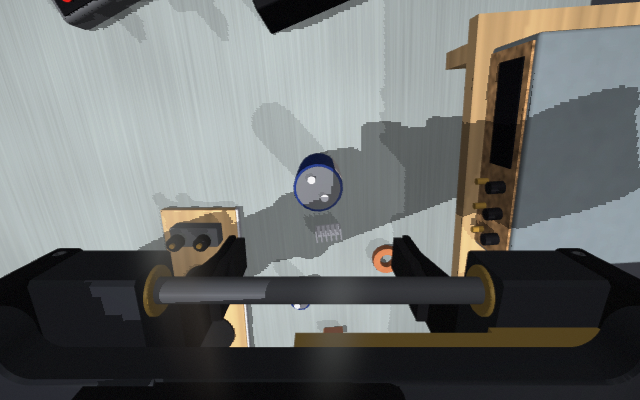

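The wrist view shows the largest cap at (318,182), centred between the fingers, and the fit agrees to 1–2 mm. Descending to grip it.

Call:
{"op": "drive_tool", "data": {"angular": [[0,0,0],[0,0,0],[0,0,0],[0,0,0],[0,0,0],[0,0,0],[0,0,0],[0,0,0],[0,0,0],[0,0,0],[0,0,0],[0,0,0],[0,0,0],[0,0,0],[0,0,0],[0,0,0],[0,0,0],[0,0,0]], "delta_pos": [[0.05,0.1,1],[0,0,3],[0,0,3],[0,0,3],[0,0,3],[0,0,2.5],[0,0,2],[0,0,1],[0,0,0.43],[0,0,0],[0,0,0],[0,0,0],[0,0,0],[0,0,0],[0,0,0],[0,0,0],[0,0,0],[0,0,0]], "gripper": [8.7,8.7,8.7,8.7,8.7,8.7,8.7,8.7,8.7,8.7,7.5,6.5,6,5.5,5,4.5,4.5,4.5], "squeeze": 20}}

```text
time_s: 6.0
tool_pos: [0.6322, 0.2477, 0.0474]
tool_rot: [-180.0, -0.0, 86.4]
force: [0.1, -0.0, 1.4]
grip_width: 0.0518
grasp_force: 20.0
```

Call:
{"op": "drive_tool", "data": {"angular": [[0,0,0],[0,0,0],[0,0,0],[0,0,0],[0,0,0],[0,0,0],[0,0,0],[0,0,0],[0,0,0]], "delta_pos": [[0,0,-0.2],[0,0,-0.5],[0,0,-1],[0,0,-1.5],[0,0,-1.5],[0,0,-1.2],[0,0,-0.9],[0,0,-0.5],[0,0,-0.2]], "gripper": [4.5,4.5,4.5,4.5,4.5,4.5,4.5,4.5,4.5]}}

```text
time_s: 6.9
tool_pos: [0.6324, 0.2477, 0.123]
tool_rot: [180.0, -0.0, 86.4]
force: [0.1, -1.3, -2.9]
grip_width: 0.0517
grasp_force: 20.0
```

Call:
{"op": "drive_tool", "data": {"angular": [[0,0,0],[0,0,0],[0,0,0],[0,0,0],[0,0,0],[0,0,0],[0,0,0],[0,0,0],[0,0,0],[0,0,0],[0,0,0],[0,0,0],[0,0,0],[0,0,0],[0,0,0],[0,0,0],[0,0,0],[0,0,0],[0,0,0],[0,0,0]], "delta_pos": [[-0.5,-0.2,0],[-1,-0.4,0],[-1.8,-0.7,0],[-2.5,-1,0],[-2.8,-1.1,0],[-2.8,-1.1,0],[-2.8,-1.1,0],[-2.8,-1.1,0],[-2.8,-1.1,0],[-2.8,-1.1,0],[-2.8,-1.1,0],[-2.8,-1.1,0],[-2.8,-1.1,0],[-2.8,-1.1,0],[-2.5,-1,0],[-2,-0.9,0],[-1,-0.5,0],[-0.5,-0.2,0],[-0.49,-0.2,0],[0,0,0]], "gripper": [4.5,4.5,4.5,4.5,4.5,4.5,4.5,4.5,4.5,4.5,4.5,4.5,4.5,4.5,4.5,4.5,4.5,4.5,4.5,4.5]}}

```text
time_s: 8.9
tool_pos: [0.4462, -0.1442, 0.1222]
tool_rot: [180.0, -0.0, 86.4]
force: [0.1, -0.5, -2.1]
grip_width: 0.0517
grasp_force: 20.0
```

```bash
python3 - <<'E'
from h import *
pd=[(.4474,-.1442),(.4525,-.0623),(.4577,.0195),(.4628,.1014)]
p=eyes.read_camera('wrist'); save(p,'w2'); s=telemetry.get_obs();print(s['tool_pos'],s['force'],s['grasp_force'])
print(pads(p,pd))
c,r,h=(s['tool_pos'],)+CAPS['largest']
for q in models.cut_out(p,'cap_largest_mid'): print(q['p'],q['centre'],fit(p,q['pixels'],c[:2],r,h,.075))
E
```

```text
[ 0.44643419 -0.1437024   0.1222032 ] [-0.40866962  0.61848092 -2.16326487] 19.999290676787496
[[ 4.48973242e-01 -1.48097949e-01  2.15939137e+00]
 [ 4.54473742e-01 -6.51934448e-02  9.38185255e-01]
 [ 4.57700000e-01  1.95000000e-02  2.66475410e+01]
 [ 4.62800000e-01  1.01400000e-01  8.65700000e+03]]
0.66 [319.5, 259.2] (array([ 0.44675307, -0.14234069]), np.float64(0.6477506199078994))
0.19 [323.5, 19.4] (array([ 0.44643419, -0.1437024 ]), np.float64(-0.0))
```

View pics/w2.png

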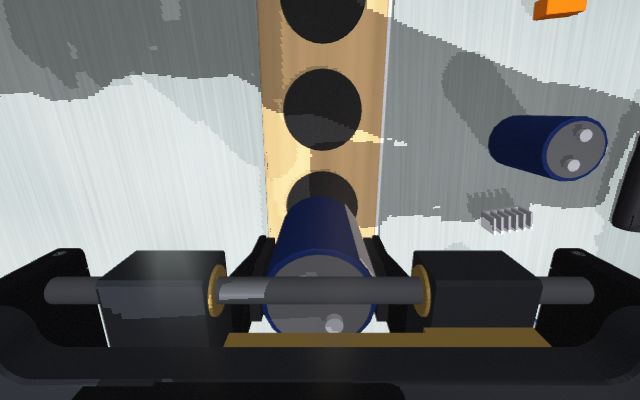

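The held cap is upright over pad 1. Pad 2 is clear at (322,108) and measures about 2 mm from my earlier estimate, so I'll use the average of the two.

Call:
{"op": "drive_tool", "data": {"angular": [[0,0,0],[0,0,0],[0,0,0],[0,0,0],[0,0,0],[0,0,0],[0,0,0],[0,0,0],[0,0,0],[0,0,0],[0,0,0],[0,0,0]], "delta_pos": [[-0.1,0.1,0.3],[-0.1,0.12,0.7],[0,0,1],[0,0,1.2],[0,0,1],[0,0,0.7],[0,0,0.4],[0,0,0.2],[0,0,0.2],[0,0,0.1],[0,0,0.05],[0,0,0]], "gripper": [4.5,4.5,4.5,4.5,4.5,4.5,4.5,4.5,4.5,4.5,4.5,4.5]}}

```text
time_s: 10.2
tool_pos: [0.4484, -0.1464, 0.0639]
tool_rot: [180.0, -0.0, 86.4]
force: [-0.2, 0.4, -1.9]
grip_width: 0.052
grasp_force: 20.0
```

Call:
{"op": "drive_tool", "data": {"angular": [[0,0,0],[0,0,0],[0,0,0],[0,0,0]], "delta_pos": [[0,0,0.05],[0,0,0.05],[0,0,0.05],[0,0,0]], "gripper": [4.5,4.5,4.5,4.5]}}

```text
time_s: 10.6
tool_pos: [0.4483, -0.1464, 0.0624]
tool_rot: [180.0, -0.0, 86.4]
force: [-0.7, -0.0, -1.5]
grip_width: 0.0519
grasp_force: 20.0
```

Call:
{"op": "drive_tool", "data": {"angular": [[0,0,0],[0,0,0],[0,0,0]], "delta_pos": [[0,0,0.04],[0,0,0.03],[0,0,0]], "gripper": [4.5,4.5,4.5]}}

```text
time_s: 10.9
tool_pos: [0.4483, -0.1465, 0.0623]
tool_rot: [-180.0, -0.0, 86.4]
force: [-2.9, 0.9, 6.7]
grip_width: 0.0518
grasp_force: 20.0
```

Call:
{"op": "drive_tool", "data": {"angular": [[0,0,0],[0,0,0],[0,0,0],[0,0,0],[0,0,0],[0,0,0],[0,0,0],[0,0,0],[0,0,0],[0,0,0],[0,0,0],[0,0,0],[0,0,0]], "delta_pos": [[0,0,0],[0,0,0],[0,0,0],[0,0,0],[0,0,0],[0,0,0],[0,0,0],[0,0,-0.5],[0,0,-1.5],[0,0,-3],[0,0,-3],[0,0,-3],[0,0,-1]], "gripper": [5.3,5.5,6,6.5,7,8,8.7,8.7,8.7,8.7,8.7,8.7,8.7]}}

```text
time_s: 12.2
tool_pos: [0.45, -0.147, 0.1849]
tool_rot: [179.7, -0.0, 86.4]
force: [0.6, -1.2, 0.1]
grip_width: 0.0869
grasp_force: 0.0
```

Call:
{"op": "drive_tool", "data": {"angular": [[0,0,0],[0,0,0],[0,0,0],[0,0,0],[0,0,0],[0,0,0],[0,0,0],[0,0,0]], "delta_pos": [[0.5,1.5,0],[1,3,0],[1,3,0],[1,3,0],[1,3,0],[0.8,2.2,0],[0.45,1.07,0],[0,0,0]], "gripper": [8.7,8.7,8.7,8.7,8.7,8.7,8.7,8.7]}}

```text
time_s: 13.0
tool_pos: [0.6196, -0.0988, 0.1805]
tool_rot: [-179.9, 0.0, 86.5]
force: [0.0, 0.9, -0.1]
grip_width: 0.0867
grasp_force: 0.0
```

```bash
cat > look.py <<'E'
from h import *
import sys
P=[(.4485,-.1458),(.4535,-.0639),(.4587,.0179),(.4638,.0998)]
n=sys.argv[1]; z0=float(sys.argv[2]) if len(sys.argv)>2 else 0.
g={'small':(.597,.083),'medium':(.6115,-.2575),'large':(.619,-.0997)}[n]
if z0: g=P[{'small':3,'medium':2,'large':1}[n]]
p=eyes.read_camera('wrist'); print('tcp',telemetry.get_obs()['tool_pos'])
for q in models.cut_out(p,f'cap_{n}_mid')[:3]: print('wrist',q['p'],np.round(q['centre']),fit(p,q['pixels'],g,*CAPS[n],z0))
a=pads(p,P); print(a)
done=sys.argv[3:]
for c in ['scene','side']:
    p=eyes.read_camera(c); save(p,c+'_'+n)
    for m,k in zip(['largest','large','medium'],range(3)):
        if m in done:
            u=proj(p,np.array([[*P[k],.015+CAPS[m][1]/2]]))[0]
            for q in models.cut_out(p,f'cap_{m}_mid')[:3]:
                if np.linalg.norm(q['centre']-u)<25: print(c,m,q['p'],np.subtract(fit(p,q['pixels'],P[k],*CAPS[m],.015)[0],P[k]).round(4))
E
python3 look.py large 0 largest
```

```text
tcp [ 0.61856419 -0.0997523   0.18077642]
wrist 0.61 [318. 198.] (array([ 0.62130888, -0.09966879]), np.float64(0.9481292517006803))
[[ 9.00000000e+00  9.00000000e+00  6.77024007e+01]
 [ 4.55636658e-01 -6.49007629e-02  6.14921378e-01]
 [ 4.61220791e-01  1.68252602e-02  9.57936508e-01]
 [ 4.63800000e-01  9.98000000e-02  6.41294719e+01]]
scene largest 0.58 [-0.0003 -0.001 ]
side largest 0.67 [-0.0015 -0.0001]
```

Call:
{"op": "drive_tool", "data": {"angular": [[0,0,0],[0,0,0],[0,0,0],[0,0,0],[0,0,0],[0,0,0],[0,0,0],[0,0,0],[0,0,0],[0,0,0],[0,0,0],[0,0,0],[0,0,0],[0,0,0],[0,0,0],[0,0,0],[0,0,0]], "delta_pos": [[0,0.1,1],[0,0,3],[0,0,3],[0,0,3],[0,0,2],[0,0,1.5],[0,0,0.7],[0,0,0.3],[0,0,0],[0,0,0],[0,0,0],[0,0,0],[0,0,0],[0,0,0],[0,0,0],[0,0,0],[0,0,0]], "gripper": [8.7,8.7,8.7,8.7,8.7,8.7,8.7,8.7,8.5,7,6,5.3,4.9,4.5,4.1,3.8,3.8]}}

```text
time_s: 15.0
tool_pos: [0.6204, -0.0997, 0.0366]
tool_rot: [180.0, -0.0, 86.4]
force: [-0.1, -0.9, -0.4]
grip_width: 0.0439
grasp_force: 20.0
```

Call:
{"op": "drive_tool", "data": {"angular": [[0,0,0],[0,0,0],[0,0,0],[0,0,0],[0,0,0],[0,0,0],[0,0,0],[0,0,0],[0,0,0],[0,0,0]], "delta_pos": [[0,0,0],[0,0,-0.2],[0,0,-0.5],[0,0,-1],[0,0,-1.5],[0,0,-1.5],[0,0,-0.7],[0,0,-0.4],[0,0,-0.2],[0,0,0]], "gripper": [3.8,3.8,3.8,3.8,3.8,3.8,3.8,3.8,3.8,3.8]}}

```text
time_s: 16.0
tool_pos: [0.6201, -0.0996, 0.0965]
tool_rot: [-180.0, -0.0, 86.4]
force: [0.2, -0.6, -1.3]
grip_width: 0.0438
grasp_force: 20.0
```

Call:
{"op": "drive_tool", "data": {"angular": [[0,0,0],[0,0,0],[0,0,0],[0,0,0],[0,0,0],[0,0,0],[0,0,0],[0,0,0],[0,0,0],[0,0,0],[0,0,0],[0,0,0]], "delta_pos": [[0.1,-0.4,0],[0.2,-1,0],[0.3,-2,0],[0.4,-2.6,0],[0.4,-2.6,0],[0.4,-2.6,0],[0.3,-2.4,0],[0.2,-1.6,0],[0.15,-1,0],[0.1,-0.5,0],[0.02,-0.16,0],[0,0,0]], "gripper": [3.8,3.8,3.8,3.8,3.8,3.8,3.8,3.8,3.8,3.8,3.8,3.8]}}

```text
time_s: 17.2
tool_pos: [0.454, -0.0635, 0.0967]
tool_rot: [180.0, 0.0, 86.4]
force: [0.7, 0.2, -2.3]
grip_width: 0.0438
grasp_force: 20.0
```

Call:
{"op": "drive_tool", "data": {"angular": [[0,0,0],[0,0,0],[0,0,0],[0,0,0],[0,0,0],[0,0,0],[0,0,0],[0,0,0],[0,0,0],[0,0,0]], "delta_pos": [[0,0,0.3],[0,0,0.8],[0,0,1],[0,0,1],[0,0,0.6],[0,0,0.3],[0,0,0.2],[0,0,0.1],[0,0,0.05],[0,0,0]], "gripper": [3.8,3.8,3.8,3.8,3.8,3.8,3.8,3.8,3.8,3.8]}}

```text
time_s: 18.2
tool_pos: [0.4538, -0.0634, 0.0533]
tool_rot: [180.0, -0.0, 86.4]
force: [0.1, 0.5, -1.9]
grip_width: 0.0434
grasp_force: 20.0
```

Contact is expected near TCP z = 0.0514.

Call:
{"op": "drive_tool", "data": {"angular": [[0,0,0],[0,0,0],[0,0,0],[0,0,0],[0,0,0]], "delta_pos": [[0,0,0.05],[0,0,0.05],[0,0,0.05],[0,0,0.04],[0,0,0]], "gripper": [3.8,3.8,3.8,3.8,3.8]}}

```text
time_s: 18.7
tool_pos: [0.4537, -0.0634, 0.0515]
tool_rot: [-180.0, -0.0, 86.4]
force: [-2.3, 0.3, 4.0]
grip_width: 0.0435
grasp_force: 20.0
```

Call:
{"op": "drive_tool", "data": {"angular": [[0,0,0],[0,0,0],[0,0,0],[0,0,0],[0,0,0],[0,0,0],[0,0,0],[0,0,0],[0,0,0],[0,0,0],[0,0,0],[0,0,0],[0,0,0]], "delta_pos": [[0,0,0],[0,0,0],[0,0,0],[0,0,0],[0,0,0],[0,0,0],[0,0,0],[0,0,-0.5],[0,0,-1.5],[0,0,-3],[0,0,-3],[0,0,-3],[0,0,-1]], "gripper": [4.5,4.7,5,5.5,6.5,7.5,8.7,8.7,8.7,8.7,8.7,8.7,8.7]}}

```text
time_s: 20.0
tool_pos: [0.4554, -0.0636, 0.1745]
tool_rot: [179.7, -0.1, 86.4]
force: [0.7, 0.1, 0.3]
grip_width: 0.0871
grasp_force: 0.0
```

Call:
{"op": "drive_tool", "data": {"angular": [[0,0,0],[0,0,0],[0,0,0],[0,0,0],[0,0,0],[0,0,0],[0,0,0],[0,0,0],[0,0,0],[0,0,0]], "delta_pos": [[-1,1,0],[-2.5,2.3,0],[-2.5,2.3,0],[-2.5,2.3,0],[-2.5,2.3,0],[-2.5,2.3,0],[-2.5,2.3,0],[-1.5,1.4,0],[-0.87,0.79,0],[0,0,0]], "gripper": [8.7,8.7,8.7,8.7,8.7,8.7,8.7,8.7,8.7,8.7]}}

```text
time_s: 21.0
tool_pos: [0.6113, -0.2587, 0.1702]
tool_rot: [-179.9, 0.1, 86.3]
force: [-0.5, 0.1, -0.5]
grip_width: 0.0872
grasp_force: 0.0
```

```bash
python3 look.py medium 0 largest large
```

```text
tcp [ 0.61102682 -0.25743862  0.17037886]
wrist 0.56 [318. 194.] (array([ 0.61457246, -0.2572142 ]), np.float64(0.8677215189873417))
wrist 0.56 [126.   5.] (array([ 0.6115, -0.2575]), np.float64(-0.0))
[[ 4.50103848e-01 -1.47022783e-01  9.31163955e-01]
 [ 4.53500000e-01 -6.39000000e-02  6.49002201e+01]
 [ 4.58700000e-01  1.79000000e-02  8.84590000e+04]
 [ 9.00000000e+00  9.00000000e+00  1.57055000e+05]]
scene largest 0.86 [-0.0028  0.0007]
scene large 0.6 [-0.0028  0.0006]
side large 0.6 [0.0009 0.    ]
```

View pics/side_medium.png

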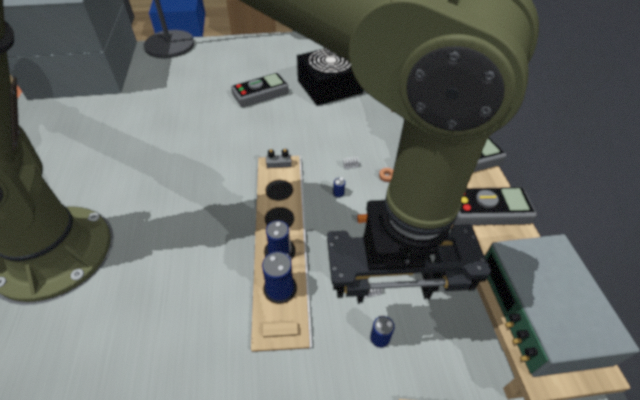

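The side view shows the largest and large caps upright on pads 1 and 2, at (279,277) and (279,240). The medium cap is at (382,331), below the gripper.

Call:
{"op": "drive_tool", "data": {"angular": [[0,0,0],[0,0,0],[0,0,0],[0,0,0],[0,0,0],[0,0,0],[0,0,0],[0,0,0],[0,0,0],[0,0,0],[0,0,0],[0,0,0],[0,0,0],[0,0,0],[0,0,0],[0,0,0],[0,0,0],[0,0,0]], "delta_pos": [[0,0.1,1],[0,0,3],[0,0,3],[0,0,3],[0,0,2],[0,0,1.4],[0,0,0.7],[0,0,0.3],[0,0,0],[0,0,0],[0,0,0],[0,0,0],[0,0,0],[0,0,0],[0,0,0],[0,0,0],[0,0,0],[0,0,0]], "gripper": [8.7,8.7,8.7,8.7,8.7,8.7,8,7,6,5.3,4.8,4.4,4.1,3.8,3.5,3.2,3,3]}}

```text
time_s: 23.2
tool_pos: [0.6128, -0.2575, 0.0272]
tool_rot: [180.0, -0.0, 86.4]
force: [0.4, 0.8, 0.6]
grip_width: 0.0353
grasp_force: 20.0
```

Call:
{"op": "drive_tool", "data": {"angular": [[0,0,0],[0,0,0],[0,0,0],[0,0,0],[0,0,0],[0,0,0],[0,0,0],[0,0,0],[0,0,0],[0,0,0]], "delta_pos": [[0,0,0],[0,0,-0.2],[0,0,-0.5],[0,0,-1],[0,0,-1.5],[0,0,-1.5],[0,0,-0.7],[0,0,-0.4],[0,0,-0.2],[0,0,0]], "gripper": [3,3,3,3,3,3,3,3,3,3]}}

```text
time_s: 24.2
tool_pos: [0.6125, -0.2574, 0.0871]
tool_rot: [-180.0, -0.0, 86.4]
force: [0.3, -0.2, -0.8]
grip_width: 0.0351
grasp_force: 20.0
```

Call:
{"op": "drive_tool", "data": {"angular": [[0,0,0],[0,0,0],[0,0,0],[0,0,0],[0,0,0],[0,0,0],[0,0,0],[0,0,0],[0,0,0],[0,0,0],[0,0,0],[0,0,0],[0,0,0],[0,0,0],[0,0,0],[0,0,0],[0,0,0],[0,0,0],[0,0,0],[0,0,0]], "delta_pos": [[0.5,0,0],[1.2,0,0],[2,0,0],[2.8,0,0],[3,0,0],[3,0,0],[3,0,0],[3,0,0],[3,-0.4,0],[2.4,-1,0],[1.5,-1.8,0],[0.8,-2.4,0],[0.38,-2.7,0],[0,-2.7,0],[0,-2.4,0],[0,-1.7,0],[0,-1.1,0],[0,-0.6,0],[0,-0.28,0],[0,0,0]], "gripper": [3,3,3,3,3,3,3,3,3,3,3,3,3,3,3,3,3,3,3,3]}}

```text
time_s: 26.2
tool_pos: [0.4592, 0.0186, 0.0873]
tool_rot: [180.0, -0.0, 86.4]
force: [-0.6, -0.4, -1.0]
grip_width: 0.0356
grasp_force: 20.0
```

Call:
{"op": "drive_tool", "data": {"angular": [[0,0,0],[0,0,0],[0,0,0],[0,0,0],[0,0,0],[0,0,0],[0,0,0],[0,0,0],[0,0,0],[0,0,0]], "delta_pos": [[0,0,0.3],[0,0,0.8],[0,0,1],[0,0,1],[0,0,0.6],[0,0,0.3],[0,0,0.2],[0,0,0.1],[0,0,0.05],[0,0,0]], "gripper": [3,3,3,3,3,3,3,3,3,3]}}

```text
time_s: 27.2
tool_pos: [0.4591, 0.0186, 0.0439]
tool_rot: [180.0, -0.0, 86.4]
force: [-0.1, 0.6, -1.1]
grip_width: 0.0355
grasp_force: 20.0
```

Contact is expected near TCP z = 0.042.

Call:
{"op": "drive_tool", "data": {"angular": [[0,0,0],[0,0,0],[0,0,0],[0,0,0],[0,0,0]], "delta_pos": [[0,0,0.05],[0,0,0.05],[0,0,0.05],[0,0,0.04],[0,0,0]], "gripper": [3,3,3,3,3]}}

```text
time_s: 27.7
tool_pos: [0.459, 0.0186, 0.0421]
tool_rot: [-180.0, -0.0, 86.4]
force: [-2.4, -0.2, 3.2]
grip_width: 0.0353
grasp_force: 20.0
```

Call:
{"op": "drive_tool", "data": {"angular": [[0,0,0],[0,0,0],[0,0,0],[0,0,0],[0,0,0],[0,0,0],[0,0,0],[0,0,0],[0,0,0],[0,0,0],[0,0,0],[0,0,0],[0,0,0]], "delta_pos": [[0,0,0],[0,0,0],[0,0,0],[0,0,0],[0,0,0],[0,0,0],[0,0,0],[0,0,-0.5],[0,0,-1.5],[0,0,-3],[0,0,-3],[0,0,-3],[0,0,-1]], "gripper": [3.7,3.9,4.4,5,5.5,6,6.5,6.5,6.5,6.5,6.5,6.5,6.5]}}

```text
time_s: 29.0
tool_pos: [0.4607, 0.0187, 0.1651]
tool_rot: [179.7, -0.1, 86.4]
force: [1.2, -0.1, 0.5]
grip_width: 0.0653
grasp_force: 0.0
```

Call:
{"op": "drive_tool", "data": {"angular": [[0,0,0],[0,0,0],[0,0,0],[0,0,0],[0,0,0],[0,0,0],[0,0,0],[0,0,0]], "delta_pos": [[0.6,1.2,0],[1.4,2.5,0],[1.4,2.5,0],[1.4,2.5,0],[1.2,2.2,0],[0.9,1.6,0],[0.41,0.87,0],[0,0,0]], "gripper": [6.5,6.5,6.5,6.5,6.5,6.5,6.5,6.5]}}

```text
time_s: 29.8
tool_pos: [0.5971, 0.0833, 0.161]
tool_rot: [-180.0, 0.1, 86.4]
force: [-0.8, -0.3, -0.5]
grip_width: 0.0653
grasp_force: 0.0
```

```bash
python3 look.py small 0 largest large medium
```

```text
tcp [0.59639618 0.08258058 0.16115343]
wrist 0.79 [320. 192.] (array([0.59742608, 0.08420918]), np.float64(0.8986415882967607))
[[ 3.86277167e-01  7.10663868e-04  4.88290398e+01]
 [ 4.43227051e-01 -8.39068359e-02  4.01154401e+01]
 [ 4.97331500e-01 -1.43906494e-02  3.25908558e+01]
 [ 4.66099152e-01  9.94436539e-02  9.53343701e-01]]
scene largest 0.94 [ 0.0011 -0.0009]
scene large 0.68 [-0.0013  0.0017]
scene medium 0.96 [-0.0001  0.0001]
side largest 0.67 [-0.0015  0.0002]
side large 0.88 [-0.0003  0.0011]
side medium 0.91 [-0.0006  0.0025]
```

Call:
{"op": "drive_tool", "data": {"angular": [[0,0,0],[0,0,0],[0,0,0],[0,0,0],[0,0,0],[0,0,0],[0,0,0],[0,0,0],[0,0,0],[0,0,0],[0,0,0],[0,0,0],[0,0,0],[0,0,0],[0,0,0],[0,0,0],[0,0,0],[0,0,0]], "delta_pos": [[0.1,0.1,1],[0,0,3],[0,0,3],[0,0,3],[0,0,2],[0,0,1],[0,0,0.6],[0,0,0.3],[0,0,0.1],[0,0,0],[0,0,0],[0,0,0],[0,0,0],[0,0,0],[0,0,0],[0,0,0],[0,0,0],[0,0,0]], "gripper": [6.5,6.5,6.5,6.5,6.5,6.5,6.5,6.5,6,5,4.4,4,3.6,3.3,3,2.7,2.3,2.3], "squeeze": 15}}

```text
time_s: 32.1
tool_pos: [0.5979, 0.084, 0.0218]
tool_rot: [-180.0, -0.0, 86.4]
force: [-1.8, 1.2, 0.1]
grip_width: 0.0277
grasp_force: 15.0
```

Call:
{"op": "drive_tool", "data": {"angular": [[0,0,0],[0,0,0],[0,0,0],[0,0,0],[0,0,0],[0,0,0],[0,0,0],[0,0,0],[0,0,0],[0,0,0]], "delta_pos": [[0,0,0],[0,0,-0.2],[0,0,-0.5],[0,0,-1],[0,0,-1.5],[0,0,-1.5],[0,0,-0.7],[0,0,-0.4],[0,0,-0.2],[0,0,0]], "gripper": [2.3,2.3,2.3,2.3,2.3,2.3,2.3,2.3,2.3,2.3]}}

```text
time_s: 33.1
tool_pos: [0.5978, 0.0841, 0.0818]
tool_rot: [-180.0, -0.0, 86.4]
force: [-0.0, -0.4, -0.9]
grip_width: 0.0274
grasp_force: 15.0
```

Call:
{"op": "drive_tool", "data": {"angular": [[0,0,0],[0,0,0],[0,0,0],[0,0,0],[0,0,0],[0,0,0],[0,0,0],[0,0,0],[0,0,0],[0,0,0],[0,0,0]], "delta_pos": [[0,-0.4,0],[0.1,-1,0],[0.1,-1.8,0],[0.2,-2.4,0],[0.2,-2.4,0],[0.1,-2.2,0],[0.1,-1.5,0],[0,-0.9,0],[0,-0.5,0],[0,-0.35,0],[0,0,0]], "gripper": [2.3,2.3,2.3,2.3,2.3,2.3,2.3,2.3,2.3,2.3,2.3]}}

```text
time_s: 34.2
tool_pos: [0.4642, 0.1004, 0.0818]
tool_rot: [180.0, -0.0, 86.4]
force: [1.1, -0.2, -0.2]
grip_width: 0.0275
grasp_force: 15.0
```

Call:
{"op": "drive_tool", "data": {"angular": [[0,0,0],[0,0,0],[0,0,0],[0,0,0],[0,0,0],[0,0,0],[0,0,0],[0,0,0],[0,0,0],[0,0,0]], "delta_pos": [[0,0,0.3],[0,0,0.8],[0,0,1],[0,0,1],[0,0,0.6],[0,0,0.3],[0,0,0.2],[0,0,0.1],[0,0,0.05],[0,0,0]], "gripper": [2.3,2.3,2.3,2.3,2.3,2.3,2.3,2.3,2.3,2.3]}}

```text
time_s: 35.2
tool_pos: [0.4644, 0.1005, 0.0385]
tool_rot: [180.0, -0.0, 86.4]
force: [0.3, 0.0, -1.2]
grip_width: 0.0274
grasp_force: 15.0
```

Call:
{"op": "drive_tool", "data": {"angular": [[0,0,0],[0,0,0],[0,0,0],[0,0,0],[0,0,0]], "delta_pos": [[0,0,0.05],[0,0,0.05],[0,0,0.05],[0,0,0.03],[0,0,0]], "gripper": [2.3,2.3,2.3,2.3,2.3]}}

```text
time_s: 35.7
tool_pos: [0.4643, 0.1005, 0.0367]
tool_rot: [-180.0, -0.0, 86.4]
force: [-1.2, -1.0, 2.8]
grip_width: 0.0273
grasp_force: 15.0
```

Call:
{"op": "drive_tool", "data": {"angular": [[0,0,0],[0,0,0],[0,0,0],[0,0,0],[0,0,0],[0,0,0],[0,0,0],[0,0,0],[0,0,0],[0,0,0],[0,0,0],[0,0,0],[0,0,0]], "delta_pos": [[0,0,0],[0,0,0],[0,0,0],[0,0,0],[0,0,0],[0,0,0],[0,0,0],[0,0,-0.5],[0,0,-1.5],[0,0,-3],[0,0,-4],[0,0,-4],[0,0,-3]], "gripper": [2.9,3.1,3.5,4,5,6,6.5,6.5,6.5,6.5,6.5,6.5,6.5]}}

```text
time_s: 37.0
tool_pos: [0.4649, 0.1004, 0.1994]
tool_rot: [179.9, -0.1, 86.4]
force: [-0.3, 1.4, -0.3]
grip_width: 0.0651
grasp_force: 0.0
```

Call:
{"op": "drive_tool", "data": {"angular": [[0,0,0],[0,0,0],[0,0,0],[0,0,0],[0,0,0],[0,0,0],[0,0,0]], "delta_pos": [[0,1.5,0],[0,3,0],[0,4,0],[0,4,0],[0,3,0],[0,1.5,0],[0,0,0]], "gripper": [6.5,6.5,6.5,6.5,6.5,6.5,6.5]}}

```text
time_s: 37.7
tool_pos: [0.6353, 0.0891, 0.196]
tool_rot: [180.0, 0.1, 86.3]
force: [-0.4, -0.2, -0.2]
grip_width: 0.065
grasp_force: 0.0
```

```bash
python3 - <<'E'
from h import *
P=[(.4485,-.1458),(.4535,-.0639),(.4587,.0179),(.4638,.0998)]
ims=[]
for c in ['scene','side']:
    p=eyes.read_camera(c)
    for k,m in enumerate(['largest','large','medium','small']):
        u=proj(p,np.array([[*P[k],.015+CAPS[m][1]/2]]))[0]
        for q in models.cut_out(p,f'cap_{m}_mid')[:4]:
            if np.linalg.norm(q['centre']-u)<20: print(c,m,q['p'],np.subtract(fit(p,q['pixels'],P[k],*CAPS[m],.015)[0],P[k]).round(4))
    u=proj(p,np.array([[.456,-.02,.03]]))[0].astype(int)
    ims.append(cv2.resize(p['pixels'][u[1]-100:u[1]+100,u[0]-133:u[0]+133],(800,600),interpolation=2)[:,:,::-1])
cv2.imwrite('pics/f1.png',ims[0]);cv2.imwrite('pics/f2.png',ims[1])
E
```

```text
scene largest 0.86 [-0.0003 -0.0013]
scene medium 0.71 [-0.0003  0.0016]
scene small 0.59 [ 0.0002 -0.0002]
side largest 0.9 [-0.0015 -0.0007]
side large 0.9 [-0.0005  0.0026]
side medium 0.72 [-0.0001  0.0018]
side small 0.69 [-0.0004 -0.0025]
```

View pics/f1.png

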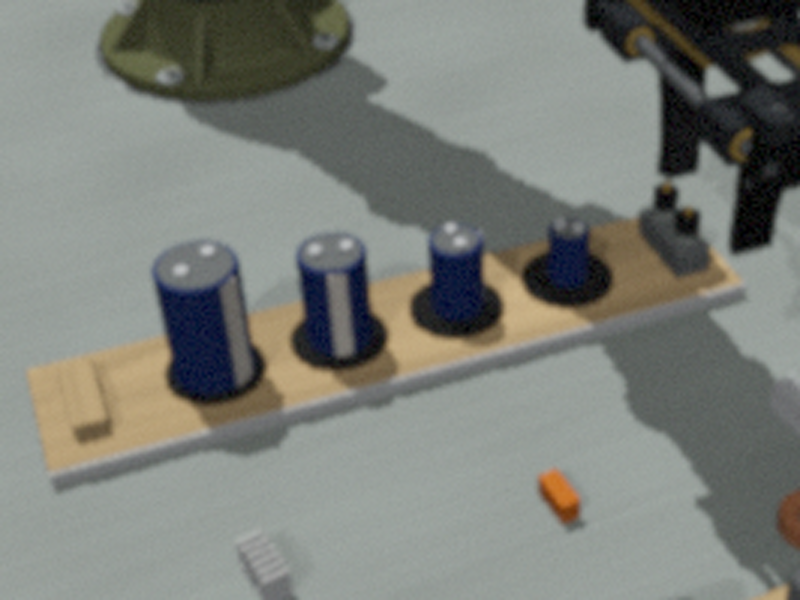

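View pics/f2.png

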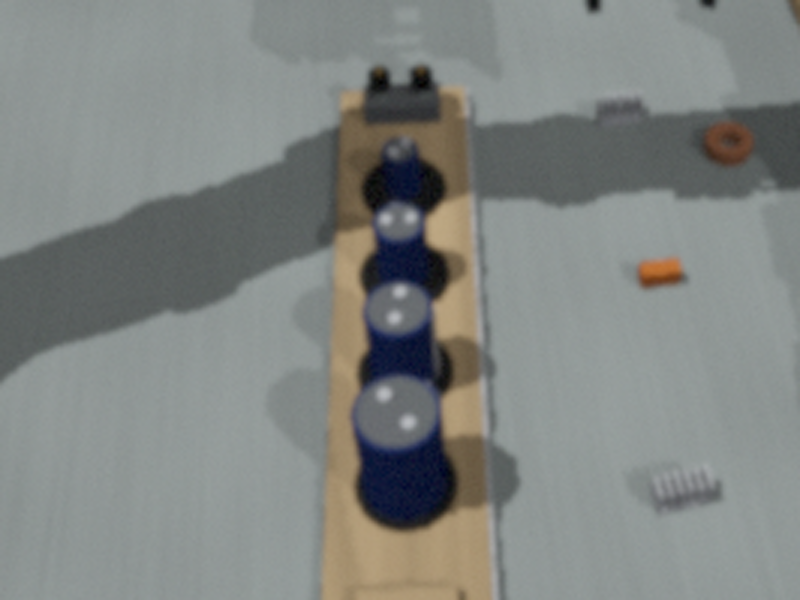

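Both views show all four capacitors upright and centred on their pads, with the smallest next to the terminal block. In the scene crop they are at (215,320), (335,295), (457,270) and (568,250), and the gripper is clear of them.

```bash
python3 -c "
from cell import env; print(env.sign_off())"
```

```text
the job is handed in; nothing more can be done
None
```

All four capacitors are standing free and upright on their pads, each within about 3 mm of centre by the cameras, in size order with the smallest next to the terminal block; I handed the job in at about 39 s of the 104 s allowed, and no verdict was returned.

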